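Collect the sealed cartons from the sealer's catch tray

ROBOT

A 7-joint arm with a two-finger parallel gripper is mounted at the origin on the work surface. World frame = base frame: x ahead of the robot, y to its left, z up, the work surface at z = 0. Lengths are in m, angles in rad, forces in N, time in s.
With the tool pointing down it reaches from about 0.425 to 0.925 m from the base axis. Payload 6.8 kg.
Tool frame: the origin (TCP) lies at the very end of the fingers, on their centre line; the grasp point (between the pads) lies 19 mm behind it (grip_point_offset is the distance from the TCP to the grasp point, in m); z points along the fingers, y is the line along which they close (so a half turn about z gives the same grasp; the last joint's range is limited). The gripper opens to 85 mm and grips with 20 to 120 N. Pads are 22 mm wide; open, the fingers measure 114 mm over their backs; the gripper's body (76 mm by 85 mm) begins 54 mm behind the grasp point. The pads swing forward as they close: fully open they stand 13 mm farther back than shut.
Start: joints at [1.078, 0.477, 0.022, 1.555, -0.011, 1.109, -0.083], TCP at [0.253, -0.626, 0.201] pointing down, gripper open.
Joint ranges: [-2.96, 2.96], [-0.34, 2.1], [-1.41, 1.46], [0.24, 2.44], [-1.37, 4.51], [0.17, 1.92], [-2.96, 2.96]. Speed limits (rad/s): [2.39, 2.39, 3.14, 3.14, 3.14, 3.14, 3.14].

INTERFACE

Orientations are given as a unit quaternion [w, x, y, z].
In Python, from station import * gives the robot as it stands.
- The arm moves only by the tool carry_out, never from a script. Its argument "rows" is text: rows parted by semicolons, each of 4 numbers parted by spaces: the shift along the world's x, y, z in mm, then the turn about the world's z in degrees. In form: dx dy dz yaw; .... A call has 1 to 10 rows; each row shifts and turns the commanded pose from where the row before left it; what a row does not reach is not made up. A row lasts 1/8 s, in which the tool goes at most 62.5 mm and 10.7 degrees, less where a joint would pass 70% of its speed; a pose out of reach is approached as far as the arm can. A call is refused whole if a number of a shift passes 62.5 or a number of a turn 10.7, either way. A call with a gripper value outside its range is refused whole. "claw" is the finger opening in mm, from 0 to 85.4, set as the call begins (left out, the last holds). The fingers move at their own pace and stop on an object; "force" is the grip in N (left out, the last holds). Time passes only in rows, so rows that do not move let the fingers close. It gives the time, the measured TCP pose, the force, the opening and the grip force at its end, in the units of the state.
- get_obs(): the state, without advancing time (a new reading comes with each control period).
- read_camera(name): name is "side" or "top"; returns a dict with "img" (420x560x3 uint8, blue, green, red), "fov_y" (degrees; the focal length in pixels is half the picture's height over the tangent of half this angle, whatever the lens; pixels are square), "cx", "cy" (the principal point, pixels), "world_to_cam" (4x4, takes a point from world to camera coordinates). Camera axes: x right, y up, looking along -z (the intrinsics and any distortion apply to the point x, -y, -z); pixel columns grow to the right and rows downward; lengths in m; the calibration is good to about 2 mm. A picture is of the moment at which its call begins. There is no depth.
- hand_in(): hands the job in; it is judged then, once.
Trained networks look in the newest picture that a camera, given by its name, has taken for a name from the list of things; names that differ only in an ending like _2 or _b are one class to them, and where a whole thing is asked for, a point or a joint stands for the part that bears it (a point fixed in the world has none). Each returns a list of dicts, best first, with "confidence" (0 to 1); they miss things now and then, are a little off and sometimes report something else, mostly with a low value. They report only what shows in the picture. A call takes as long as a camera call. They do not tell look-alikes from the thing itself.
- recognise(camera, thing): "centre" ([column, row] in pixels, amid what is visible of it).
- outline_of(camera, thing): "pixels" (420x560 bool, what is visible of it) and "centre" ([column, row] in pixels, amid what is visible of it).
- place_of(camera, thing): "centre" ([column, row] in pixels: a listed point, or the origin of a listed thing).
The state is a dict: "t": time; "q": joint angles; "joint_vel": joint speeds; "joint_torque": joint torques, N m; "eef_pos": TCP position; "tool_rot": TCP orientation; "contact_force": force on the tool from outside, world axes, zero at the start; "torque": the same for the moment, N m; "gripper_width": opening from 0.0 (shut) to 1.0 (fully open); "grasp_force": force on a finger pad.
Only numpy, scipy, OpenCV 4.12 (cv2) and the standard library are available. Lean on these libraries where they do the work, as an engineer would, in place of code of your own. Each camera call takes 0.05 s, during which the arm holds its last target. There are 200 camera calls.

TASK

Press the yellow pedal fully down to its stop so that the carton sealer lets its last carton slide out into the catch tray, and collect all three cartons from the tray into the blue tote. Set each one down gently (do not drop it in), flat on the floor of the tote with its label up, none on top of another. Leave the pedal up and the other kitchen things standing where they are.

Things in the scene. Friction and masses are not known exactly. Their poses are not given: they have to be found in the camera images.
- sealer: White and steel carton sealing machine, 314 mm wide, fixed. Origin on the worktop under the middle of the lower edge of its sloping catch tray; +x points horizontally into the machine (up the slope), y along the tray's width, z up. Behind the hood, from x = 255 to 330 mm, it is 300 mm tall.
- catch_tray (a point): Middle of the lower edge of the catch tray's sliding surface, 50 mm above the worktop (axes as the sealer's). The surface rises from here along +x at 32 degrees. At this edge a lip 8 mm thick stands 30 mm off the surface and stops the cartons. Inside width 302 mm (y), between side walls 22 mm high.
- hood (a point): Middle of the hood's upper front edge (axes as the sealer's). The hood's front starts 140 mm up the slope, stands square to the slope, so it leans out over the tray, and reaches 115 mm off the surface; its roof is clear. In the middle of the front is an opening 80 mm wide, shut by an orange gate 50 mm high, which the pedal raises and which drops again with it.
- carton_red: Sealed cardboard carton with a red label on its top, 120 (x) x 56 (y) x 40 (z) mm, about 0.2 kg. Origin at the centre of its underside; z points out of the labelled top, x along its length. At first it lies in the catch tray against the lip, about 92 mm to one side of the tray's middle. In the tray its length points up the slope, label up.
- carton_green: Sealed cardboard carton with a green label on its top, 120 (x) x 56 (y) x 40 (z) mm, about 0.2 kg. Origin at the centre of its underside; z points out of the labelled top, x along its length. At first it lies in the catch tray against the lip, about 92 mm to one side of the tray's middle. In the tray its length points up the slope, label up.
- carton_blue: Sealed cardboard carton with a blue label on its top, 120 (x) x 56 (y) x 40 (z) mm, about 0.2 kg. Origin at the centre of its underside; z points out of the labelled top, x along its length. At first behind the orange gate inside the machine, in line with the tray's middle; slides down into the tray when the pedal is fully down. In the tray its length points up the slope, label up.
- tote: Open shallow blue-grey plastic tote, loose, outside 198 (x) x 308 (y) mm, 62 mm tall, walls and floor 4 mm. Origin at the centre of its underside, on the worktop; z up.
- pedal (a joint): Hinge angle of the yellow spring pedal: 0 when up, 0.30 rad when fully down at its stop; it springs back when released. About 12 N on the pad holds it down.
- pedal_pad (a point): Middle of the top of the black rubber pad (58 x 74 mm) near the free end of the yellow pedal, 100 mm from its hinge; its frame turns with the pedal. Pedal up: x axis level, pointing from free end to hinge, pad face sloping 0.30 rad down that way. At the stop the pad face is level, 41 mm above the worktop, about 30 mm lower than when up. Fixed base 150 x 100 mm.
- sponge: Yellow and green washing-up sponge, 100 x 64 x 32 mm. A bystander, loose. Origin at the centre of its underside.
- jar: Storage jar with steel lid, 68 mm across, 100 mm tall. A bystander, loose. Origin at the centre of its underside.
- mug: Blue mug, 80 mm across, 90 mm tall. A bystander, loose. Origin at the centre of its underside.
- pepper_mill: Dark pepper mill, 52 mm across, 130 mm tall. A bystander, loose. Origin at the centre of its underside.
- salt_mill: Steel salt mill, 52 mm across, 130 mm tall. A bystander, loose. Origin at the centre of its underside.
- plant: Succulent in a white pot, 96 mm across, 130 mm tall. A bystander, loose. Origin at the centre of its underside.
Not all that is in view belongs to the job. Leave any purple look-alike of the carton_red alone.

How it is judged:
On the way:
1. the pedal is pressed down to its stop and held there for a moment (value of joint pedal above 0.27 rad), for 0.2 s.
At the end, for the whole second after the job is handed in: All three cartons are inside the tote, each flat on its floor (within 7 degrees, underside less than 12 mm above the tote's underside) with the label up, at rest; the tote stands level; the pedal is up again (below 0.05 rad) (value of joint pedal below 0.05 rad and x of carton_red in the frame of tote between -0.095 and 0.095 m and y of carton_red in the frame of tote between -0.15 and 0.15 m and z of carton_red in the frame of tote between -0.005 and 0.012 m and angle between each of carton_red, carton_green, carton_blue's own z axis and vertical below 0.12 rad and linear speed of each of carton_red, carton_green, carton_blue below 0.02 m/s and x of carton_green in the frame of tote between -0.095 and 0.095 m and y of carton_green in the frame of tote between -0.15 and 0.15 m and z of carton_green in the frame of tote between -0.005 and 0.012 m and x of carton_blue in the frame of tote between -0.095 and 0.095 m and y of carton_blue in the frame of tote between -0.15 and 0.15 m and z of carton_blue in the frame of tote between -0.005 and 0.012 m and angle between tote's own z axis and vertical below 0.05 rad); the robot touches nothing.
It fails at once if a carton is dropped or thrown into the tote (it moves there faster than 0.7 m/s without being held: a fall of more than about 25 mm) ((horizontal distance between carton_red and tote below 0.16 m and linear speed of carton_red above 0.7 m/s and contact force between carton_red and the fingers below 0.1 N) or (horizontal distance between carton_green and tote below 0.16 m and linear speed of carton_green above 0.7 m/s and contact force between carton_green and the fingers below 0.1 N) or (horizontal distance between carton_blue and tote below 0.16 m and linear speed of carton_blue above 0.7 m/s and contact force between carton_blue and the fingers below 0.1 N)).
It fails at once if a bystander is pushed more than 40 mm away or knocked over (distance of any of sponge, jar, mug, pepper_mill, salt_mill, plant from where it was at the start of the episode above 0.04 m or angle between any of sponge, jar, mug, pepper_mill, salt_mill, plant's own z axis and vertical above 0.5 rad).
It also fails if it takes over 70 s, if anything falls off the work surface, if the arm or the gripper's body presses on something with over 40 N, if the wrist force passes 120 N, or if a joint passes its speed limit or range.

## Working session

There is one attempt and no reset: what is moved stays moved. The work goes in short steps, Python scripts to look and compute and a tool call to move; the robot and the scene stay as the last step left them, time stands still between calls to the robot, and variables do not carry over. Pictures are saved under pics/ and viewed, at most 10 in all, crops included, and the job is handed in when it is done.

Besides the shell and the picture viewer there is one more tool, called after "Call:" as a command line: name --argument value ..., lists and objects as JSON in quotes. carry_out: Moves the arm, as the interface text tells. Its arguments: {"type":"object","properties":{"rows":{"type":"string"},"claw":{"type":"number"},"force":{"type":"number"}},"required":["rows"]}

```bash
ls; mkdir -p pics; python3 - <<'E'
from station import *
import cv2,numpy as np
o=get_obs();print(o)
for c in("side","top"):
    r=read_camera(c);cv2.imwrite(f"pics/{c}0.png",r["img"])
    print(c,r["fov_y"],r["cx"],r["cy"],r["world_to_cam"].tolist() if hasattr(r["world_to_cam"],'tolist') else r["world_to_cam"],[k for k in r])
    for n in["catch_tray","hood","carton_red","carton_green","tote","pedal_pad","sponge","jar","mug","pepper_mill","salt_mill","plant"]:
        print(n,[(np.round(d["centre"],1).tolist(),round(d["confidence"],2)) for d in place_of(c,n)[:3]])
E
```

```text
pics
{'t': 0.0, 'q': array([ 1.0778925 ,  0.47781679,  0.02233181,  1.5564587 , -0.0114985 ,
        1.1092838 , -0.08307881]), 'joint_vel': array([ 7.58368865e-04,  6.72985343e-04,  1.63570083e-03, -6.09467461e-04,
        6.78485758e-05,  4.05385601e-04,  2.17780517e-03]), 'joint_torque': array([-9.08745028e-05, -5.96458590e+01,  1.60747737e+00, -2.81204313e+01,
        1.22833857e-02,  9.49329376e-03,  3.92941018e-06]), 'eef_pos': array([ 0.25312268, -0.62504316,  0.19991136]), 'tool_rot': array([-8.86964258e-04,  9.81542545e-01,  1.91241701e-01, -2.41580279e-04]), 'contact_force': array([ 0.040317  , -0.64177733,  0.35031501]), 'torque': array([-0.05512447,  0.00655891,  0.02703199]), 'grasp_force': 0.0, 'gripper_width': 1.001525196601759}
side 53.62499579477264 283.570170997716 206.7339898201467 [[-0.6464057035460751, 0.7629815706488072, 0.004334659546360328, 0.25667995390647624], [-0.5266621703829504, -0.4502897696635733, 0.7210173934267093, 0.23011519775419878], [0.5520748361505202, 0.46378685426239213, 0.6929034053190755, -1.910119770112176], [0.0, 0.0, 0.0, 1.0]] ['img', 'fo
[... 733 characters left out ...]
4446], [-0.11615945643413168, 0.014153269349538358, 0.9931297325363121, -1.672977272438801], [0.0, 0.0, 0.0, 1.0]] ['img', 'fov_y', 'cx', 'cy', 'world_to_cam']
catch_tray [([323.9, 222.6], 0.76)]
hood [([350.1, 211.8], 0.89)]
carton_red [([336.9, 190.1], 0.64), ([345.9, 145.6], 0.63)]
carton_green [([344.1, 247.0], 0.59)]
tote [([216.1, 242.1], 0.87), ([136.0, 252.5], 0.5)]
pedal_pad [([260.0, 182.0], 0.77), ([350.4, 213.8], 0.31)]
sponge [([298.6, 266.9], 0.61)]
jar [([198.7, 177.7], 0.92), ([137.9, 252.0], 0.74)]
mug [([137.3, 253.9], 0.94)]
pepper_mill [([306.7, 154.1], 0.71)]
salt_mill [([283.6, 157.1], 0.72), ([405.0, 311.1], 0.16)]
plant [([400.8, 310.4], 0.88), ([283.9, 158.5], 0.69)]
```

View pics/side0.png

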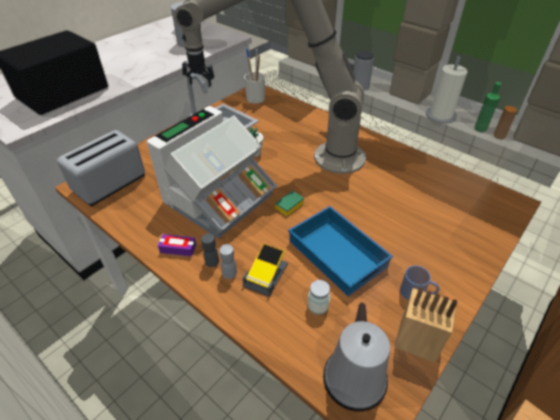

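View pics/top0.png

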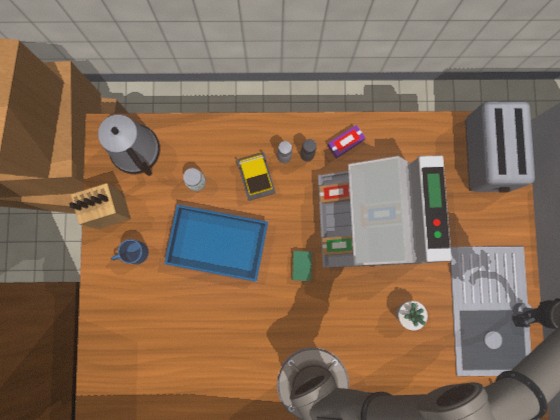

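The top view shows the sealer at columns 320–450 with its tray opening to the left. Red is at (336,190) and green at (340,246). The purple look-alike is at (346,142), the tote at (216,242) and the pedal pad at (258,182). The hand is on the far right, at about (530,315).

```bash
cat > h.py <<'E'
from station import *
import cv2,numpy as np
from scipy.optimize import least_squares
def cam(c):
    r=read_camera(c);f=210/np.tan(np.radians(r["fov_y"])/2);r["f"]=f;r["T"]=np.array(r["world_to_cam"]);return r
def proj(r,P):
    p=r["T"]@np.append(P,1);return np.array([r["cx"]+r["f"]*p[0]/-p[2],r["cy"]-r["f"]*p[1]/-p[2]])
def onplane(r,uv,z):
    d=np.array([(uv[0]-r["cx"])/r["f"],-(uv[1]-r["cy"])/r["f"],-1]);R=r["T"][:3,:3];o=-R.T@r["T"][:3,3];d=R.T@d
    return o+d*(z-o[2])/d[2]
def tri(rs,uvs):
    s=least_squares(lambda P:np.concatenate([proj(r,P)-u for r,u in zip(rs,uvs)]),[.5,0,.1]);return s.x,np.abs(s.fun).max()
def best(c,n,i=0):
    l=place_of(c,n);return np.array(l[i]["centre"]) if len(l)>i else None
E
python3 - <<'E'
from h import *
S=cam("side");T=cam("top");P={}
for n,i,j in[("catch_tray",0,0),("hood",0,0),("carton_red",1,0),("carton_green",0,0),("tote",0,0),("pedal_pad",0,0),("jar",0,0),("mug",0,0),("pepper_mill",0,0),("salt_mill",0,0),("plant",0,0),("sponge",0,0)]:
    a,b=best("side",n,i),best("top",n,j)
    if a is None or b is None: print(n,a,b);continue
    x,e=tri([S,T],[a,b]);print(n,a.round(1),b.round(1),x.round(4),"res",round(e,2),"top z0",onplane(T,b,0).round(3))
m=outline_of("top","tote")[0]["pixels"].astype(np.uint8)
r=cv2.minAreaRect(cv2.findNonZero(m));bx=cv2.boxPoints(r);print("tote box",bx.round(1).tolist(),[onplane(T,p,.062)[:2].round(3).tolist() for p in bx])
o=get_obs();print("tcp proj",proj(T,o["eef_pos"]),proj(S,o["eef_pos"]))
cv2.imwrite("pics/crop.png",cv2.resize(np.hstack([T["img"][140:290,300:460],]),None,fx=5,fy=5,interpolation=cv2.INTER_CUBIC)[:600])
E
```

```text
catch_tray [248.6 207.5] [323.1 222.3] [ 0.5466 -0.0457  0.0469] res 0.81 top z0 [ 0.55  -0.049  0.   ]
hood [231.1 162.5] [352.3 212.7] [ 0.5539 -0.1147  0.2343] res 0.28 top z0 [ 0.583 -0.153  0.   ]
carton_red [176.2 250.7] [342.8 142.5] [ 0.8423 -0.1297 -0.0075] res 0.99 top z0 [ 0.838 -0.126  0.   ]
carton_green [247.4 183.3] [199.4 181.9] [0.6822 0.2451 0.4061] res 37.79 top z0 [0.699 0.387 0.   ]
tote [338.4 248.8] [216.3 244.6] [0.4748 0.3236 0.0214] res 0.29 top z0 [0.476 0.327 0.   ]
pedal_pad [271.3 251.8] [257.7 182.2] [0.6787 0.1806 0.0797] res 0.8 top z0 [0.696 0.181 0.   ]
jar [315.9 305.4] [199.9 180.2] [ 0.7028  0.3904 -0.0042] res 1.33 top z0 [0.705 0.385 0.   ]
mug [408.4 288.7] None
pepper_mill [213.7 260.9] [307.4 155.4] [ 0.7906  0.0043 -0.0051] res 0.85 top z0 [0.791 0.002 0.   ]
salt_mill [232.9 273.2] [283.4 156.2] [ 0.7863  0.0928 -0.0043] res 1.64 top z0 [0.789 0.088 0.   ]
plant [257.3 152.5] [405.1 309.2] [ 0.2394 -0.3155  0.0093] res 3.78 top z0 [ 0.245 -0.326  0.   ]
sponge [286.6 204.9] [301.3 266.6] [ 0.3988  0.0266 -0.002 ] res 1.72 top z0 [0.396 0.031 0.   ]
tote box [[164.0, 264.0], [176.1999969482422, 203.0], [269.29998779296875, 221.6999969482422], [257.1000061035156, 282.6000061035156]] [[0.409, 0.494], [0.615, 0.456], [0.548, 0.141], [0.343, 0.183]]
tcp proj [519.95891034 309.46202701] [200.60580289  93.57228455]
```

View pics/crop.png

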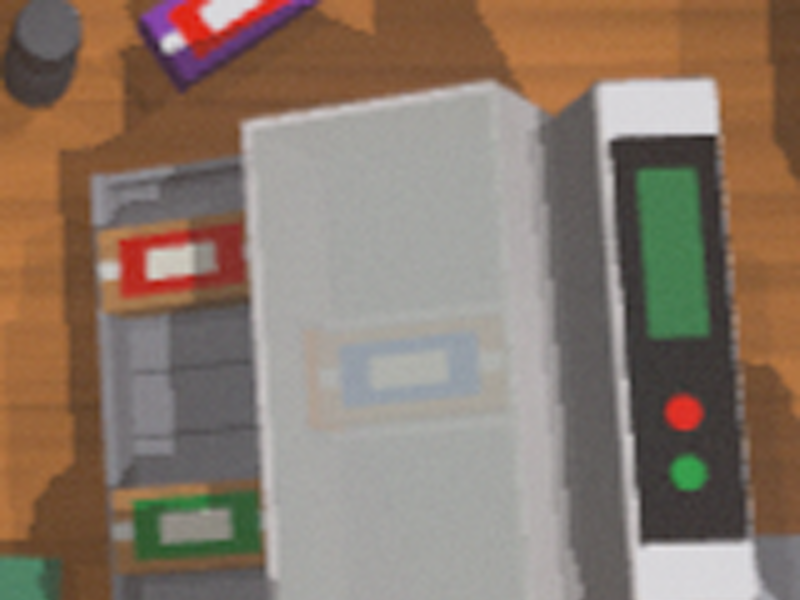

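```bash
cat >> h.py <<'E'
C,Sn=np.cos(np.radians(32)),np.sin(np.radians(32))
def sn(s,y,n): return np.array([s*C-n*Sn,y,.05+s*Sn+n*C])   # slope coords -> sealer frame
def sealer(p,P):
    c,s=np.cos(p[2]),np.sin(p[2]);return np.array([p[0]+c*P[0]-s*P[1],p[1]+s*P[0]+c*P[1],P[2]])
E
python3 - <<'E'
from h import *
S=cam("side");T=cam("top")
obs=[(T,(323.1,222.3),sn(0,0,0)),(S,(248.,206),sn(0,0,0)),(T,(351.5,212.4),sn(.14,0,.115)),(S,(231.8,162.6),sn(.14,0,.115)),
(T,(348.6,164.4),sn(.14,.157,.115)),(T,(336,192),sn(.060,.092,.040)),(T,(339,245),sn(.060,-.092,.040))]
f=lambda p:np.concatenate([proj(r,sealer(p,P))-u for r,u,P in obs])
s=least_squares(f,[.547,-.046,-1.5],loss="soft_l1");p=s.x;print(p.round(4),np.degrees(p[2]));print(f(p).reshape(-1,2).round(1))
np.save("sealer.npy",p)
print("B hood corner",proj(T,sealer(p,sn(.14,-.157,.115))),"lip outer top corner",proj(T,sealer(p,sn(-.008,.157,.03))))
for y in(.092,0,-.092): print(y,"grasp xy",sealer(p,[.010,y,0]).round(4))
E
python3 -c "
import cv2;i=cv2.imread('pics/top0.png');cv2.imwrite('pics/c2.png',cv2.resize(i[150:300,150:370],None,fx=3.6,fy=3.6,interpolation=2))"
```

```text
[ 0.5483 -0.0549 -1.5411] -88.30124038653042
[[ 3.3 -1.1]
 [-0.7  0.2]
 [-0.3  1.9]
 [ 1.   2.4]
 [-0.3 -0.1]
 [ 0.1 -0.9]
 [ 0.2  1.6]]
B hood corner [354.23612368 265.48891975] lip outer top corner [318.06921267 175.1341028 ]
0.092 grasp xy [ 0.6406 -0.0622  0.    ]
0 grasp xy [ 0.5486 -0.0649  0.    ]
-0.092 grasp xy [ 0.4567 -0.0676  0.    ]
```

View pics/c2.png

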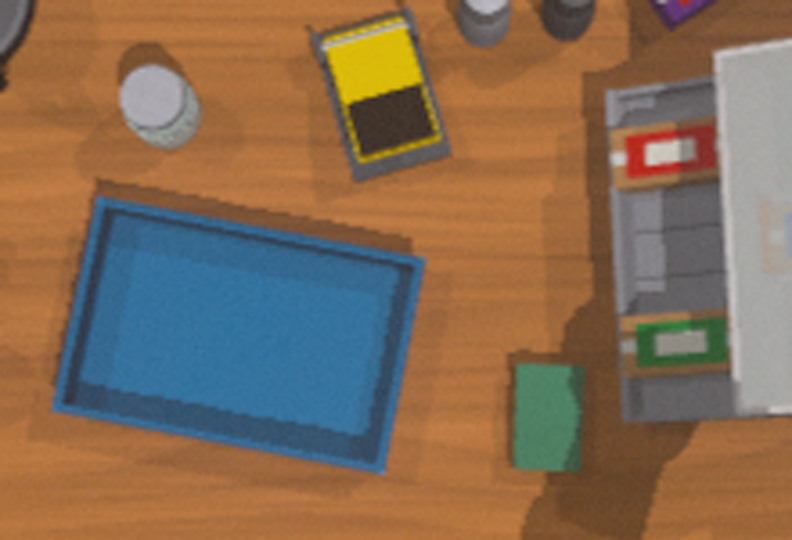

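```bash
python3 - <<'E'
from h import *
S=cam("side");T=cam("top")
obs=[(S,(248.,206),sn(0,0,0)),(S,(231.8,162.6),sn(.14,0,.115)),(T,(351.5,212.9),sn(.14,0,.115)),
(T,(348.6,164.4),sn(.14,.157,.115)),(T,(355.5,265.3),sn(.14,-.157,.115)),(T,(318.6,174.4),sn(-.008,.157,.03)),(T,(322.8,266.7),sn(-.008,-.157,.03))]
f=lambda p:np.concatenate([proj(r,sealer(p,P))-u for r,u,P in obs])
s=least_squares(f,[.547,-.046,-1.5],loss="soft_l1");p=s.x;print(p.round(4),np.degrees(p[2]));print(f(p).reshape(-1,2).round(1))
np.save("sealer.npy",p)
for y in(.092,-.092):
  print(proj(T,sealer(p,sn(.06,y,.04))))
for y in(.092,0,-.092): print(y,"grasp xy",sealer(p,[.010,y,0]).round(4))
co=[(177.2,205),(267.8,222.2),(256.4,280.6),(164.7,263.9)]
W=np.array([(.099,.154,.062),(.099,-.154,.062),(-.099,-.154,.062),(-.099,.154,.062)])
g=lambda p:np.concatenate([proj(T,sealer(p,w))-u for w,u in zip(W,co)])
s=least_squares(g,[.475,.324,-.2]);print("tote",s.x.round(4),np.degrees(s.x[2]),s.fun.round(1));np.save("tote.npy",s.x)
for y in(.092,0,-.092): print(y,sealer(s.x,[0,y,0]).round(4))
print("pad",onplane(T,(259.2,183.2),.071))
o=get_obs();R=o["tool_rot"];print("yaw of tool y axis",o["t"]);
from scipy.spatial.transform import Rotation as Q
M=Q.from_quat(np.roll(R,-1)).as_matrix();print(M.round(3))
E
```

```text
[ 0.5496 -0.0566 -1.5401] -88.24256539197962
[[-1.2  0.2]
 [ 0.4  2.4]
 [ 0.2  1. ]
 [ 0.1 -0.5]
 [-0.7 -0.3]
 [-0.1  0.4]
 [ 0.6  0.4]]
[336.53370948 190.68466338]
[339.69363407 246.17661778]
0.092 grasp xy [ 0.6419 -0.0638  0.    ]
0 grasp xy [ 0.5499 -0.0666  0.    ]
-0.092 grasp xy [ 0.4579 -0.0694  0.    ]
tote [ 0.478   0.319  -0.1958] -11.220657364924246 [ 0.6  0.8 -0.9  0.2 -0.5 -0.3  0.8 -0.6]
0.092 [0.4959 0.4093 0.    ]
0 [0.478 0.319 0.   ]
-0.092 [0.4601 0.2288 0.    ]
pad [0.67858053 0.1735524  0.071     ]
yaw of tool y axis 2.85
[[ 0.927  0.375  0.   ]
 [ 0.375 -0.927 -0.   ]
 [ 0.     0.    -1.   ]]
```

Call:
carry_out --rows "0 0 60 0;0 0 60 0;0 0 60 0;0 0 40 0;20 40 0 5;28 53 0 7;28 53 0 7;28 53 0 7;28 53 0 7;28 53 0 7" --claw 0 --force 30

```text
t: 4.1
eef_pos: [0.414, -0.3188, 0.4212]
tool_rot: [0.0, 0.856, 0.517, 0.0]
contact_force: [1.4, -0.8, -0.1]
gripper_width: -0.0
grasp_force: 0.0
```

Call:
carry_out --rows "28 53 0 7;28 53 0 7;28 53 0 7;28 53 0 7;28 53 0 2;28 53 0 0;28 53 0 0;28 53 0 0;28 53 0 0;0 0 0 0"

```text
t: 5.35
eef_pos: [0.6651, 0.1625, 0.4188]
tool_rot: [-0.002, 0.692, 0.722, -0.0]
contact_force: [0.1, 0.2, -0.0]
gripper_width: 0.002
grasp_force: 0.0
```

Call:
carry_out --rows "7 7 -62 0;7 6 -62 0;0 0 -62 0;0 0 -62 0;0 0 -55 0;0 0 -30 0;0 0 -20 0;0 0 -15 0;0 0 -13 0;0 0 0 0"

```text
t: 6.6
eef_pos: [0.6801, 0.1694, 0.0409]
tool_rot: [0.0, 0.694, 0.72, 0.001]
contact_force: [-0.2, -0.6, 3.1]
gripper_width: 0.001
grasp_force: 1.6
```

Call:
carry_out --rows "0 0 -3 0;0 0 -2 0;0 0 0 0;0 0 0 0"

```text
t: 7.1
eef_pos: [0.68, 0.1695, 0.0375]
tool_rot: [0.001, 0.694, 0.72, 0.001]
contact_force: [-2.7, -1.1, 7.5]
gripper_width: -0.001
grasp_force: 3.3
```

```bash
python3 - <<'E'
from h import *
S=cam("side");T=cam("top")
a=cv2.resize(S["img"][130:290,170:330],None,fx=2.5,fy=2.5,interpolation=2);b=cv2.resize(T["img"][130:290,230:390],None,fx=2.5,fy=2.5,interpolation=2)
cv2.imwrite("pics/press.png",np.hstack([a,b]));o=get_obs();print(o["t"],o["eef_pos"],o["contact_force"])
E
```

```text
7.2 [0.68001662 0.1694719  0.03748034] [-2.78097886 -1.73697524  8.14211208]
```

View pics/press.png

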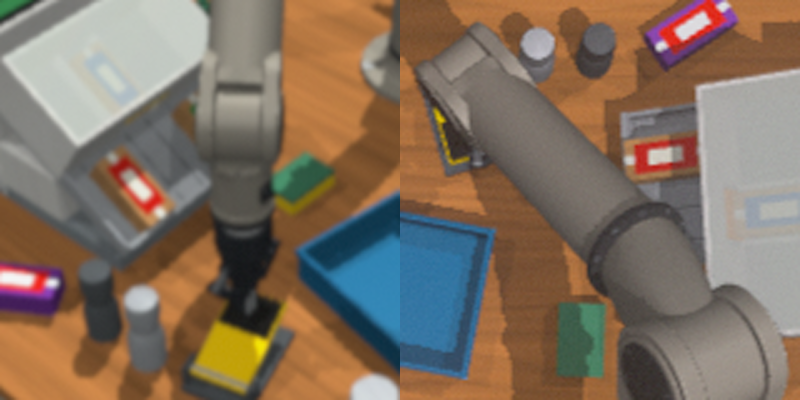

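Call:
carry_out --rows "0 0 -3 0;0 0 -3 0;0 0 0 0;0 0 0 0"

```text
t: 7.7
eef_pos: [0.6802, 0.1697, 0.0317]
tool_rot: [0.001, 0.694, 0.72, 0.001]
contact_force: [-2.2, -1.1, 8.0]
gripper_width: 0.004
grasp_force: 3.7
```

Call:
carry_out --rows "0 0 -3 0;0 0 -3 0;0 0 0 0;0 0 0 0"

```text
t: 8.2
eef_pos: [0.6796, 0.1696, 0.0254]
tool_rot: [0.0, 0.694, 0.72, 0.0]
contact_force: [-4.0, -0.9, 9.0]
gripper_width: -0.001
grasp_force: 3.8
```

```bash
python3 - <<'E'
from h import *
S=cam("side");T=cam("top")
a=cv2.resize(S["img"][180:300,230:310],None,fx=5,fy=5,interpolation=2);b=cv2.resize(T["img"][150:270,310:390],None,fx=5,fy=5,interpolation=2)
cv2.imwrite("pics/press2.png",np.hstack([a,b]));o=get_obs();print(o["t"],o["eef_pos"],o["contact_force"],proj(S,o["eef_pos"]))
E
```

```text
8.3 [0.67961105 0.16966181 0.02543908] [-3.893025   -1.24253026  8.05607074] [268.24364534 260.4161957 ]
```

View pics/press2.png

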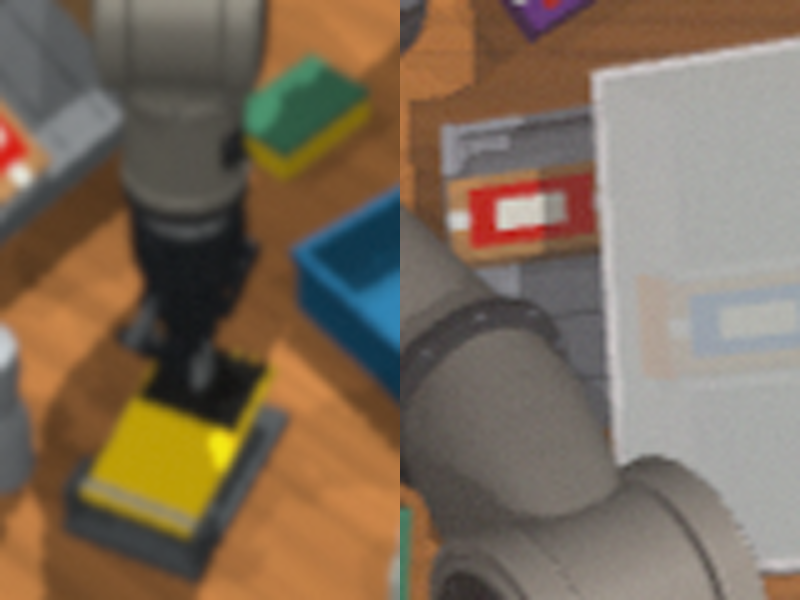

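Call:
carry_out --rows "0 0 -4 0;0 0 -4 0;0 0 0 0"

```text
t: 8.68
eef_pos: [0.6792, 0.1696, 0.0175]
tool_rot: [0.0, 0.694, 0.72, -0.0]
contact_force: [-5.2, -2.4, 11.7]
gripper_width: 0.004
grasp_force: 5.5
```

Call:
carry_out --rows "0 0 -3 0;0 0 -3 0;0 0 0 0"

```text
t: 9.05
eef_pos: [0.6786, 0.1694, 0.0114]
tool_rot: [0.0, 0.694, 0.72, -0.001]
contact_force: [-7.4, -2.5, 13.0]
gripper_width: 0.001
grasp_force: 6.4
```

```bash
python3 - <<'E'
from h import *
S=cam("side");T=cam("top")
for c,n in[("side","pedal_pad"),("side","carton_blue"),("top","carton_blue"),("top","pedal_pad"),("side","catch_tray")]:
    print(c,n,[(np.round(d["centre"],1).tolist(),round(d["confidence"],2)) for d in place_of(c,n)[:3]])
P=[.6786,.1736]
for z in(.071,.041,.02):print(z,proj(S,[*P,z]).round(1))
p=np.load("sealer.npy")
print("blue in tray",proj(T,sealer(p,sn(.06,0,0))),proj(S,sealer(p,sn(.06,0,0))),"inside s=.22",proj(T,sealer(p,sn(.22,0,0))))
o=get_obs();print(o["contact_force"],o["torque"],o["joint_torque"].round(1))
i=S["img"][225:285,225:305];cv2.imwrite("pics/press3.png",cv2.resize(i,None,fx=10,fy=10,interpolation=2))
E
```

```text
side pedal_pad [([271.2, 254.6], 0.68)]
side carton_blue [([237.1, 195.7], 0.78), ([286.3, 207.8], 0.35)]
top carton_blue [([340.8, 218.7], 0.65)]
top pedal_pad [([260.3, 188.4], 0.62)]
side catch_tray [([246.8, 207.7], 0.87), ([223.2, 208.4], 0.69)]
0.071 [269.  252.3]
0.041 [269.2 258. ]
0.02 [269.3 261.8]
blue in tray [343.06272845 219.16600719] [236.48180874 194.46965562] inside s=.22 [389.16947419 214.38695704]
[-6.96495689 -2.46342185 12.66390764] [-0.56409749  1.68290457  0.01824467] [ -0.4 -61.4  -7.3 -22.9   0.7  -2.4  -0. ]
```

View pics/press3.png

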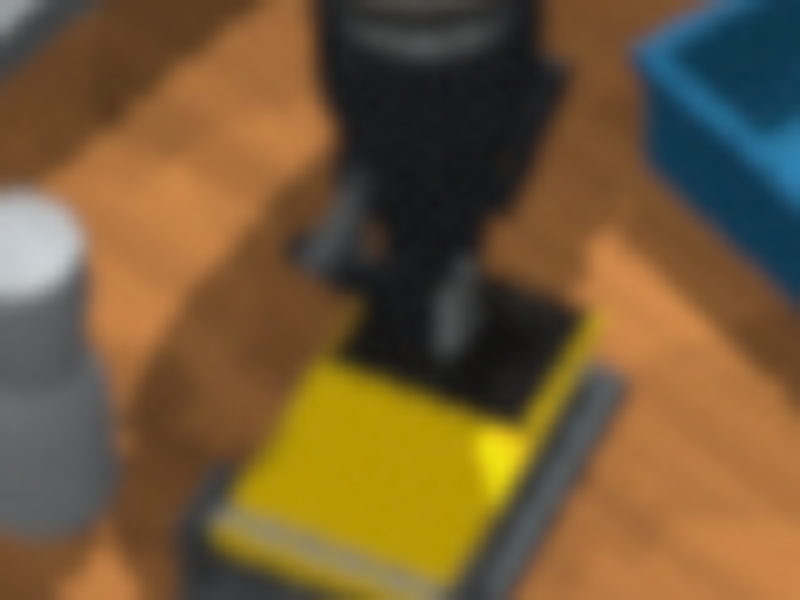

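Call:
carry_out --rows "0 0 -3 0;0 0 0 0;0 0 -3 0;0 0 0 0"

```text
t: 9.9
eef_pos: [0.6789, 0.1694, 0.0104]
tool_rot: [0.001, 0.695, 0.719, -0.001]
contact_force: [-19.7, -7.7, 43.0]
gripper_width: -0.002
grasp_force: 21.6
```

Call:
carry_out --rows "0 0 30 0;0 0 60 0;-20 -25 40 0;-30 -40 0 0;-30 -35 0 0;0 0 -50 0;0 0 -40 0;0 0 -25 0;0 0 -15 0;0 0 0 0"

```text
t: 11.15
eef_pos: [0.5991, 0.0693, 0.0031]
tool_rot: [-0.0, 0.694, 0.72, -0.0]
contact_force: [-0.8, 0.4, 0.8]
gripper_width: -0.001
grasp_force: 0.0
```

```bash
python3 - <<'E'
from h import *
S=cam("side");T=cam("top")
o=get_obs();print(o["t"],o["eef_pos"],o["contact_force"],proj(S,o["eef_pos"]))
print("pad",[(c,best(c,"pedal_pad")) for c in("side","top")])
print("blue",tri([S,T],[best("side","carton_blue"),best("top","carton_blue")]),best("top","carton_blue"))
u=proj(S,o["eef_pos"]).astype(int);print(u)
i=S["img"][u[1]-40:u[1]+20,u[0]-30:u[0]+30];j=cv2.imread("pics/side0.png")[50:110,165:225]
t=T["img"][160:260,310:410]
cv2.imwrite("pics/tip.png",np.hstack([cv2.resize(i,(400,400),interpolation=2),cv2.resize(t,(400,400),interpolation=2)]))
E
```

```text
11.25 [0.60022887 0.0696712  0.0044642 ] [0.1211427  0.38103796 0.56995796] [262.53460356 237.46749657]
pad [('side', array([272.1, 252.1])), ('top', array([262.3, 182.7]))]
blue (array([ 0.5511396 , -0.10247932,  0.07571812]), np.float64(0.6833412262618594)) [341.8 219. ]
[262 237]
```

View pics/tip.png

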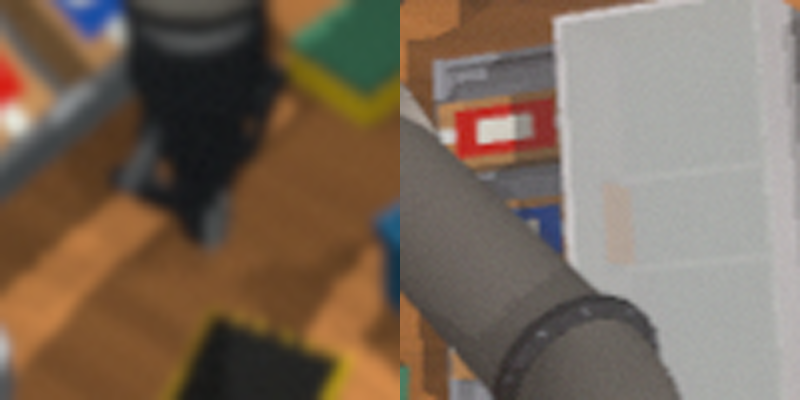

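Call:
carry_out --rows "0 0 -4 0;0 0 -4 0;0 0 -4 0;0 0 0 0;0 0 0 0"

```text
t: 12.12
eef_pos: [0.5994, 0.0694, -0.0087]
tool_rot: [-0.0, 0.694, 0.72, 0.0]
contact_force: [0.2, -0.1, 0.2]
gripper_width: 0.002
grasp_force: 0.0
```

Call:
carry_out --rows "0 0 -4 0;0 0 -4 0;0 0 -4 0;0 0 0 0"

```text
t: 12.62
eef_pos: [0.599, 0.0693, -0.0211]
tool_rot: [-0.0, 0.694, 0.72, -0.0]
contact_force: [-0.1, -0.6, 0.5]
gripper_width: -0.0
grasp_force: 0.0
```

Call:
carry_out --rows "0 0 -3 0;0 0 -3 0;0 0 0 0"

```text
t: 13.0
eef_pos: [0.5991, 0.0693, -0.0269]
tool_rot: [-0.0, 0.694, 0.72, -0.0]
contact_force: [-0.4, -0.3, 0.7]
gripper_width: 0.001
grasp_force: 0.0
```

Call:
carry_out --rows "0 0 -2 0;0 0 -2 0;0 0 0 0"

```text
t: 13.38
eef_pos: [0.5995, 0.0693, -0.0302]
tool_rot: [0.0, 0.694, 0.72, 0.0]
contact_force: [-1.3, -0.3, 4.5]
gripper_width: -0.001
grasp_force: 2.1
```

Contact with the worktop came at a reading of z ≈ -0.030, so the tool reading is 30 mm too low. I'll allow for that in all the moves.

Call:
carry_out --rows "0 0 60 0;0 0 60 0;18 -40 12 0;20 -51 0 0;0 0 0 0" --claw 72

```text
t: 14.0
eef_pos: [0.6385, -0.0287, 0.1011]
tool_rot: [0.001, 0.698, 0.717, -0.001]
contact_force: [0.0, -0.1, -0.6]
gripper_width: 0.846
grasp_force: 0.0
```

Call:
carry_out --rows "0 -14 -22 0;0 -14 -22 0;0 -9 -15 0;0 -5 -8 0;0 0 0 0"

```text
t: 14.62
eef_pos: [0.6369, -0.0638, 0.0336]
tool_rot: [-0.001, 0.694, 0.72, -0.0]
contact_force: [-0.3, 0.6, 1.2]
gripper_width: 0.842
grasp_force: 0.0
```

Call:
carry_out --rows "0 0 0 0;0 0 0 0;0 0 0 0;0 0 0 0" --claw 40 --force 50

```text
t: 15.12
eef_pos: [0.6382, -0.0629, 0.0353]
tool_rot: [0.0, 0.694, 0.72, 0.001]
contact_force: [-0.4, 2.0, 5.6]
gripper_width: 0.653
grasp_force: 54.0
```

Call:
carry_out --rows "0 4 7 0;0 8 13 0;0 12 19 0;0 14 22 0;0 20 10 0;0 0 0 0"

```text
t: 15.88
eef_pos: [0.638, -0.0019, 0.107]
tool_rot: [0.0, 0.693, 0.721, 0.001]
contact_force: [-0.1, 0.4, -3.8]
gripper_width: 0.65
grasp_force: 53.5
```

```bash
python3 - <<'E'
from h import *
S=cam("side");T=cam("top")
o=get_obs();print(o["t"],o["eef_pos"],o["contact_force"],o["gripper_width"])
for c in("side","top"): print(c,[(np.round(d["centre"],1).tolist(),round(d["confidence"],2)) for d in place_of(c,"carton_red")[:3]])
e=o["eef_pos"]+[0,0,.03]
for tilt in(45,32,15,0):
    t=np.radians(tilt);c,s=np.cos(t),np.sin(t);g=np.array([.030,.025]) # grip s,n
    d=np.array([.06,0])-g;P=e+[0,-(d[0]*c-d[1]*s),.025+d[0]*s+d[1]*c];print(tilt,P.round(3),proj(S,P).round(1),proj(T,P).round(1))
cv2.imwrite("pics/held.png",np.hstack([cv2.resize(S["img"][140:240,190:290],(400,400),interpolation=2),cv2.resize(T["img"][160:260,270:370],(400,400),interpolation=2)]))
E
```

```text
15.975 [ 0.63689638 -0.00567255  0.10497558] [ 0.1842858   0.11045651 -3.58780929] 0.6524505674796489
side [([175.1, 248.1], 0.8), ([230.0, 200.7], 0.61), ([233.5, 167.2], 0.56)]
top [([346.9, 143.9], 0.8)]
45 [ 0.637 -0.045  0.164] [230.2 197.5] [326.4 190. ]
32 [ 0.637 -0.044  0.155] [230.4 199.3] [326.1 190.4]
15 [ 0.637 -0.041  0.144] [231.3 202. ] [324.7 191. ]
0 [ 0.637 -0.036  0.135] [232.6 204.5] [322.8 191.5]
```

Call:
carry_out --rows "-10 25 0 5;-21 47 0 9;-21 47 0 9;-21 47 0 9;-21 47 0 9;-21 47 0 9;-21 47 0 9;-21 47 0 9;-21 47 0 8;-13 22 0 0.5"

```text
t: 17.32
eef_pos: [0.4432, 0.4207, 0.1053]
tool_rot: [-0.001, 0.096, 0.995, 0.001]
contact_force: [0.7, 0.8, -2.7]
gripper_width: 0.646
grasp_force: 53.6
```

Call:
carry_out --rows "0 0 0 0;0 0 0 0"

```text
t: 17.58
eef_pos: [0.4465, 0.4163, 0.1048]
tool_rot: [-0.0, 0.1, 0.995, -0.001]
contact_force: [0.6, -0.6, -2.5]
gripper_width: 0.649
grasp_force: 53.6
```

Call:
carry_out --rows "0 0 -30 0;0 0 -35 0;0 0 -20 0;0 0 -8 0;0 0 -5 0;0 0 0 0"

```text
t: 18.32
eef_pos: [0.4467, 0.4177, 0.008]
tool_rot: [0.0, 0.1, 0.995, 0.0]
contact_force: [-0.5, 0.5, -2.4]
gripper_width: 0.649
grasp_force: 53.7
```

Call:
carry_out --rows "0 0 -5 0;0 0 -4 0;0 0 0 0"

```text
t: 18.7
eef_pos: [0.4462, 0.4171, -0.002]
tool_rot: [-0.0, 0.1, 0.995, -0.0]
contact_force: [-0.8, -0.4, -1.5]
gripper_width: 0.651
grasp_force: 53.7
```

Call:
carry_out --rows "0 0 -3 0;0 0 -3 0;0 0 0 0" --force 20

```text
t: 19.08
eef_pos: [0.4462, 0.4171, -0.0079]
tool_rot: [-0.0, 0.1, 0.995, -0.0]
contact_force: [0.8, -0.9, -2.0]
gripper_width: 0.647
grasp_force: 53.7
```

Call:
carry_out --rows "0 0 -3 0;0 0 -3 0;0 0 0 0" --claw 40 --force 20

```text
t: 19.45
eef_pos: [0.4467, 0.4176, -0.0112]
tool_rot: [0.001, 0.1, 0.995, -0.0]
contact_force: [-4.2, -6.3, 19.8]
gripper_width: 0.647
grasp_force: 56.3
```

Call:
carry_out --rows "3 -0.6 -1 0;3 -0.6 -1 0;3 -0.6 -1 0;0 0 0 0"

```text
t: 19.95
eef_pos: [0.4538, 0.4165, -0.0148]
tool_rot: [-0.001, 0.099, 0.995, 0.0]
contact_force: [-6.5, -3.4, 15.2]
gripper_width: 0.646
grasp_force: 56.9
```

Call:
carry_out --rows "3 -0.6 -2 0;3 -0.6 -2 0;3 -0.6 -2 0;0 0 0 0"

```text
t: 20.45
eef_pos: [0.4624, 0.4149, -0.0214]
tool_rot: [-0.001, 0.099, 0.995, 0.0]
contact_force: [-6.0, -1.9, 9.7]
gripper_width: 0.651
grasp_force: 58.1
```

```bash
python3 - <<'E'
from h import *
S=cam("side");T=cam("top")
o=get_obs();print(o["t"],o["eef_pos"],o["contact_force"],o["gripper_width"])
for c in("side","top"): print(c,[(np.round(d["centre"],1).tolist(),round(d["confidence"],2)) for d in place_of(c,"carton_red")[:3]])
tp=np.load("tote.npy")
for z in(.004,.02,.035):
    P=sealer(tp,[0,.092,z]);print(z,proj(S,P).round(1),proj(T,P).round(1))
cv2.imwrite("pics/in1.png",cv2.resize(S["img"][180:300,280:400],(600,600),interpolation=2))
E
```

```text
20.55 [ 0.46246422  0.41487643 -0.0213871 ] [-5.8635429  -2.52889481 10.52541933] 0.6489984123069412
side [([174.8, 246.4], 0.84), ([355.2, 266.2], 0.69), ([247.4, 205.6], 0.2)]
top [([345.5, 144.1], 0.57), ([190.8, 238.5], 0.46)]
0.004 [355.1 267.9] [192.5 239. ]
0.02 [355.6 265. ] [191.8 238.7]
0.035 [356.2 262.3] [191.  238.3]
```

View pics/in1.png

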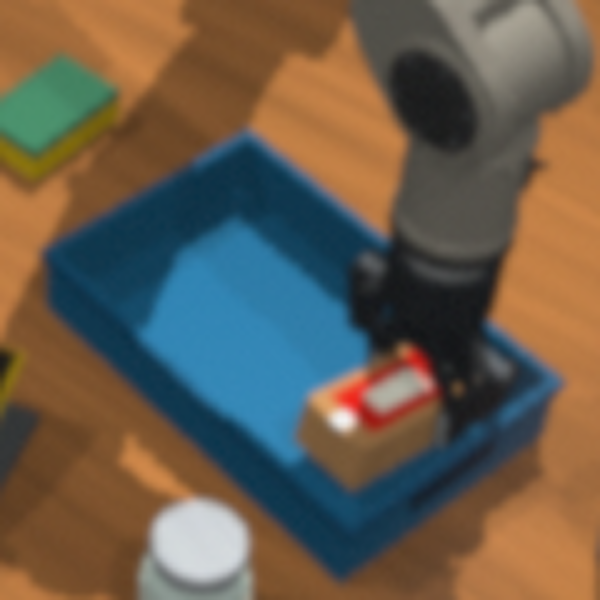

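Call:
carry_out --rows "2 -0.4 -2 0;0 0 0 0"

```text
t: 20.9
eef_pos: [0.4645, 0.4146, -0.0233]
tool_rot: [-0.001, 0.099, 0.995, 0.0]
contact_force: [-5.4, -2.7, 10.2]
gripper_width: 0.651
grasp_force: 58.5
```

Call:
carry_out --rows "0 0 0 0;0 0 0 0;0 0 0 0;0 0 10 0;0 0 30 0;0 0 50 0;0 0 50 0" --claw 68

```text
t: 21.78
eef_pos: [0.4665, 0.4141, 0.1177]
tool_rot: [0.0, 0.1, 0.995, 0.001]
contact_force: [0.6, 0.6, 0.2]
gripper_width: 0.801
grasp_force: 0.0
```

Call:
carry_out --rows "5 -25 0 -5;9 -48 0 -9;9 -48 0 -9;9 -48 0 -9;10 -48 0 -9;10 -48 0 -9;10 -48 0 -9;10 -48 0 -9;10 -48 -8 -8.3;2 -27 -9 0" --claw 70

```text
t: 23.02
eef_pos: [0.552, -0.0254, 0.0994]
tool_rot: [0.001, 0.695, 0.719, 0.001]
contact_force: [0.1, 1.1, 0.1]
gripper_width: 0.819
grasp_force: 0.0
```

Call:
carry_out --rows "0 0 0 0;0 0 0 0"

```text
t: 23.28
eef_pos: [0.5509, -0.0209, 0.0992]
tool_rot: [0.0, 0.692, 0.721, 0.001]
contact_force: [0.6, -0.1, 0.8]
gripper_width: 0.816
grasp_force: 0.0
```

```bash
python3 - <<'E'
from h import *
S=cam("side");T=cam("top")
o=get_obs();print(o["t"],o["eef_pos"],o["tool_rot"].round(3))
p=np.load("sealer.npy");tp=np.load("tote.npy")
for n,P in[("carton_red",sealer(tp,[0,.092,.004])),("carton_green",sealer(p,sn(.06,-.089,0))),("carton_blue",sealer(p,sn(.06,0,0)))]:
  for c,r in(("side",S),("top",T)): print(n,c,[(np.round(d["centre"],1).tolist(),round(d["confidence"],2)) for d in place_of(c,n)[:3]],"exp",proj(r,P).round(1))
E
```

```text
23.375 [ 0.5507928  -0.02060586  0.09912339] [0.    0.692 0.722 0.001]
carton_red side [([354.4, 268.9], 0.89), ([177.5, 245.2], 0.83), ([215.3, 264.0], 0.49)] exp [355.1 267.9]
carton_red top [([187.3, 237.3], 0.9), ([342.6, 142.7], 0.9), ([283.8, 155.2], 0.62)] exp [192.5 239. ]
carton_green side [([251.5, 182.8], 0.54), ([315.1, 307.3], 0.16)] exp [251.9 182.7]
carton_green top [([344.4, 246.3], 0.64)] exp [344.6 245.6]
carton_blue side [([237.2, 196.7], 0.59)] exp [236.5 194.5]
carton_blue top [] exp [343.1 219.2]
```

Call:
carry_out --rows "-1 -15 -22 0;0 -14 -21 0;0 -9 -14 0;0 -5 -8 0;0 0 0 0"

```text
t: 24.3
eef_pos: [0.5492, -0.0657, 0.0331]
tool_rot: [-0.0, 0.693, 0.721, -0.0]
contact_force: [-0.0, 0.2, 0.6]
gripper_width: 0.818
grasp_force: 0.0
```

Call:
carry_out --rows "0 0 0 0;0 0 0 0;0 0 0 0;0 0 0 0" --claw 40 --force 45

```text
t: 24.8
eef_pos: [0.5503, -0.065, 0.0343]
tool_rot: [0.001, 0.693, 0.721, 0.001]
contact_force: [0.4, 1.8, 5.8]
gripper_width: 0.648
grasp_force: 48.6
```

Call:
carry_out --rows "0 4 7 0;0 8 13 0;0 12 19 0;0 14 22 0;0 20 10 0;0 0 0 0"

```text
t: 25.55
eef_pos: [0.55, -0.0046, 0.1057]
tool_rot: [0.0, 0.692, 0.722, 0.001]
contact_force: [0.0, -0.9, -3.0]
gripper_width: 0.653
grasp_force: 48.3
```

Call:
carry_out --rows "-8 20 0 5;-13 36 0 9;-13 36 0 9;-13 36 0 9;-13 36 0 9;-13 36 0 9;-13 36 0 9;-13 36 0 9;-13 36 0 8;-9 27 0 0.5"

```text
t: 26.8
eef_pos: [0.4273, 0.3281, 0.1035]
tool_rot: [-0.001, 0.097, 0.995, -0.0]
contact_force: [0.4, -1.0, -2.8]
gripper_width: 0.654
grasp_force: 48.3
```

Call:
carry_out --rows "0 0 0 0;0 0 0 0"

```text
t: 27.05
eef_pos: [0.4284, 0.326, 0.1036]
tool_rot: [-0.0, 0.098, 0.995, -0.001]
contact_force: [0.3, 0.3, -2.3]
gripper_width: 0.648
grasp_force: 48.6
```

Call:
carry_out --rows "0 0 -30 0;0 0 -35 0;0 0 -25 0;0 0 -12 0;0 0 -6 0;0 0 -3 0;0 0 0 0"

```text
t: 27.92
eef_pos: [0.4287, 0.3275, -0.0061]
tool_rot: [0.0, 0.098, 0.995, 0.0]
contact_force: [0.4, -0.2, -3.3]
gripper_width: 0.647
grasp_force: 48.5
```

Call:
carry_out --rows "0 0 -3 0;0 0 -3 0;0 0 0 0"

```text
t: 28.3
eef_pos: [0.4287, 0.3275, -0.012]
tool_rot: [0.0, 0.098, 0.995, -0.0]
contact_force: [-1.5, -2.5, 4.0]
gripper_width: 0.646
grasp_force: 49.6
```

Contact came at about the same height. Next is the levelling arc.

Call:
carry_out --rows "0 0 -2 0;3 -0.6 -1 0;3 -0.6 -1 0;3 -0.6 -1 0;3 -0.6 -2 0;3 -0.6 -2 0;3 -0.6 -1 0;0 0 0 0"

```text
t: 29.3
eef_pos: [0.4445, 0.3249, -0.022]
tool_rot: [-0.001, 0.097, 0.995, 0.0]
contact_force: [-5.1, -0.3, 7.4]
gripper_width: 0.647
grasp_force: 52.0
```

```bash
cat > chk.py <<'E'
from h import *
import sys
S=cam("side");T=cam("top")
o=get_obs();print(o["t"],o["eef_pos"],o["contact_force"].round(1),o["gripper_width"])
tp=np.load("tote.npy");c0,s0=np.cos(tp[2]),np.sin(tp[2])
for n in sys.argv[1:]:
  for c,r in(("side",S),("top",T)):
    for d in place_of(c,n)[:3]:
      w=onplane(r,d["centre"],.006)[:2]-tp[:2];print(n,c,round(d["confidence"],2),np.round(d["centre"],1),"tote xy",np.round([c0*w[0]+s0*w[1],-s0*w[0]+c0*w[1]],3))
E
python3 chk.py carton_blue carton_red
```

```text
29.4 [ 0.44450543  0.32487142 -0.02195662] [-5.2  0.3  6.5] 0.6479128350204835
carton_blue side 0.88 [335.4 251.8] tote xy [ 0.005 -0.002]
carton_blue side 0.62 [353.2 268.3] tote xy [0.008 0.09 ]
carton_blue top 0.49 [219.3 246.6] tote xy [-0.009 -0.005]
carton_red side 0.93 [177.7 247.4] tote xy [ 0.439 -0.371]
carton_red side 0.63 [355.4 268.4] tote xy [0.002 0.095]
carton_red side 0.39 [248.2 215.1] tote xy [ 0.144 -0.349]
carton_red top 0.95 [343.7 142.5] tote xy [ 0.438 -0.369]
```

Call:
carry_out --rows "2 -0.4 -2 0;0 0 0 0"

```text
t: 29.85
eef_pos: [0.4466, 0.3245, -0.0239]
tool_rot: [-0.001, 0.097, 0.995, 0.0]
contact_force: [-6.4, -1.3, 7.8]
gripper_width: 0.645
grasp_force: 52.5
```

Call:
carry_out --rows "0 0 0 0;0 0 0 0;0 0 0 0;0 0 10 0;0 0 30 0;0 0 50 0;0 0 50 0;0 0 0 0" --claw 68

```text
t: 30.85
eef_pos: [0.4503, 0.3256, 0.1199]
tool_rot: [0.003, 0.098, 0.995, 0.003]
contact_force: [-0.5, 0.2, 0.2]
gripper_width: 0.801
grasp_force: 0.0
```

Call:
carry_out --rows "1 -20 0 -5;1 -38 0 -9;1 -38 0 -9;1 -38 0 -9;2 -38 0 -9;2 -38 0 -9;2 -38 0 -9;2 -38 0 -9;0 -38 -9 -8.7;0 -22 -9 0" --claw 70

```text
t: 32.1
eef_pos: [0.4597, -0.025, 0.0969]
tool_rot: [0.0, 0.696, 0.718, -0.001]
contact_force: [-0.0, -0.1, -0.8]
gripper_width: 0.814
grasp_force: 0.0
```

Call:
carry_out --rows "0 0 0 0;0 0 0 0"

```text
t: 32.35
eef_pos: [0.4604, -0.0216, 0.0975]
tool_rot: [-0.0, 0.694, 0.72, 0.0]
contact_force: [0.2, 0.3, -0.0]
gripper_width: 0.82
grasp_force: 0.0
```

Call:
carry_out --rows "1 -15 -21 0;0 -15 -21 0;0 -10 -14 0;0 -5 -7 0;0 0 0 0"

```text
t: 32.98
eef_pos: [0.4613, -0.0673, 0.0343]
tool_rot: [-0.0, 0.694, 0.72, 0.0]
contact_force: [-0.2, 1.2, 0.2]
gripper_width: 0.82
grasp_force: 0.0
```

Call:
carry_out --rows "0 0 0 0;0 0 0 0;0 0 0 0;0 0 0 0" --claw 40 --force 45

```text
t: 33.48
eef_pos: [0.4624, -0.0671, 0.0352]
tool_rot: [0.001, 0.694, 0.72, 0.001]
contact_force: [0.8, 3.0, 6.7]
gripper_width: 0.645
grasp_force: 48.6
```

Call:
carry_out --rows "0 4 7 0;0 8 13 0;0 12 19 0;0 14 22 0;0 20 10 0;0 0 0 0"

```text
t: 34.22
eef_pos: [0.4618, -0.0075, 0.1063]
tool_rot: [0.001, 0.693, 0.721, 0.001]
contact_force: [0.5, 0.1, -3.3]
gripper_width: 0.654
grasp_force: 48.4
```

Call:
carry_out --rows "-3 14 0 5;-5 26 0 9;-6 26 0 9;-6 26 0 9;-6 26 0 9;-6 26 0 9;-6 26 0 9;-6 26 0 9;-5 26 0 8.3;-2 22 0 0.5"

```text
t: 35.48
eef_pos: [0.4095, 0.2345, 0.1045]
tool_rot: [-0.001, 0.096, 0.995, -0.0]
contact_force: [2.1, 1.2, -2.4]
gripper_width: 0.649
grasp_force: 48.4
```

Call:
carry_out --rows "0 0 0 0;0 0 0 0"

```text
t: 35.72
eef_pos: [0.41, 0.233, 0.1046]
tool_rot: [-0.001, 0.098, 0.995, -0.001]
contact_force: [-1.1, -0.8, -2.0]
gripper_width: 0.647
grasp_force: 48.6
```

Call:
carry_out --rows "1 2 -30 0;0 1 -35 0;0 0 -25 0;0 0 -13 0;0 0 -6 0;0 0 -3 0;0 0 0 0"

```text
t: 36.6
eef_pos: [0.4118, 0.2374, -0.0062]
tool_rot: [0.0, 0.097, 0.995, 0.0]
contact_force: [0.1, 0.2, -1.6]
gripper_width: 0.649
grasp_force: 48.5
```

Call:
carry_out --rows "0 0 -3 0;0 0 -2 0;0 0 0 0"

```text
t: 36.98
eef_pos: [0.4117, 0.2374, -0.0111]
tool_rot: [0.0, 0.097, 0.995, -0.0]
contact_force: [-0.6, -1.1, 5.9]
gripper_width: 0.646
grasp_force: 49.7
```

Call:
carry_out --rows "0 0 -2 0;3 -0.6 -1 0;3 -0.6 -1 0;3 -0.6 -1 0;3 -0.6 -2 0;3 -0.6 -2 0;3 -0.6 -2 0;2 -0.4 -2 0;0 0 0 0"

```text
t: 38.1
eef_pos: [0.4338, 0.2402, -0.0205]
tool_rot: [0.003, 0.095, 0.995, 0.005]
contact_force: [-3.9, 8.6, 28.8]
gripper_width: 0.647
grasp_force: 58.7
```

```bash
python3 chk.py carton_green carton_blue
```

```text
38.2 [ 0.43379064  0.24020888 -0.02055799] [-2.8  7.6 29. ] 0.6517466171625655
carton_green side 0.78 [319.4 237.3] tote xy [ 0.003 -0.09 ]
carton_green top 0.53 [244.2 248.5] tote xy [ 0.    -0.092]
carton_green top 0.46 [323.8 222.4] tote xy [ 0.142 -0.349]
carton_blue side 0.84 [337.7 251.4] tote xy [-0.003  0.002]
carton_blue side 0.64 [232.3 271.9] tote xy [ 0.345 -0.156]
carton_blue top 0.85 [222.8 243. ] tote xy [ 0.006 -0.015]
```

Call:
carry_out --rows "0 0 1 0;0 0 1 0;0 0 0 0"

```text
t: 38.78
eef_pos: [0.4337, 0.2401, -0.0202]
tool_rot: [0.002, 0.096, 0.995, 0.005]
contact_force: [1.5, 11.1, 6.3]
gripper_width: 0.647
grasp_force: 56.1
```

Call:
carry_out --rows "0 0 0 0;0 0 0 0;0 0 0 0;0 0 0 0" --claw 66

```text
t: 39.28
eef_pos: [0.4341, 0.2404, -0.02]
tool_rot: [0.003, 0.096, 0.995, 0.006]
contact_force: [1.0, 11.1, 6.2]
gripper_width: 0.773
grasp_force: 4.3
```

Call:
carry_out --rows "1 4 1 0;1 3 2 0;0 0 0 0"

```text
t: 39.65
eef_pos: [0.4333, 0.24, -0.0197]
tool_rot: [-0.0, 0.097, 0.995, -0.0]
contact_force: [-0.9, 0.3, 1.0]
gripper_width: 0.771
grasp_force: 0.0
```

Unloaded now, so I can raise straight up and check.

Call:
carry_out --rows "0 0 10 0;0 0 20 0;0 0 40 0;0 0 60 0;0 0 60 0;0 -50 0 0;0 -60 0 0;0 -60 0 0;0 0 0 0;0 0 0 0"

```text
t: 40.9
eef_pos: [0.4332, 0.0704, 0.1707]
tool_rot: [0.0, 0.098, 0.995, 0.0]
contact_force: [0.7, 1.2, -0.3]
gripper_width: 0.776
grasp_force: 0.0
```

```bash
python3 chk.py carton_red carton_green carton_blue | grep -v "0.4[0-9]* -0.3"; python3 - <<'E'
from h import *
S=cam("side");T=cam("top")
for n in("pedal_pad","sponge","tote"): print(n,[best(c,n) for c in("side","top")])
cv2.imwrite("pics/end.png",np.hstack([cv2.resize(S["img"][190:300,280:400],(400,367),interpolation=2),cv2.resize(T["img"][190:300,160:280],(400,367),interpolation=2)]))
E
```

```text
41.0 [0.43323627 0.07185848 0.17068501] [-0.  0. -0.] 0.7726567898271175
carton_red side 0.75 [355.  266.8] tote xy [-0.002  0.09 ]
carton_red top 0.88 [190.9 236.4] tote xy [0.008 0.099]
carton_green side 0.89 [317.7 242.4] tote xy [ 0.025 -0.075]
carton_green top 0.58 [242.3 248.2] tote xy [ 0.    -0.085]
carton_blue side 0.86 [336.8 252.8] tote xy [0.004 0.005]
carton_blue top 0.91 [215.8 242.9] tote xy [0.001 0.009]
pedal_pad [array([269.3, 253.3]), array([260.8, 183. ])]
sponge [array([290.3, 206.7]), array([300.6, 268.5])]
tote [array([339.6, 249.7]), array([217.7, 243.1])]
```

View pics/end.png

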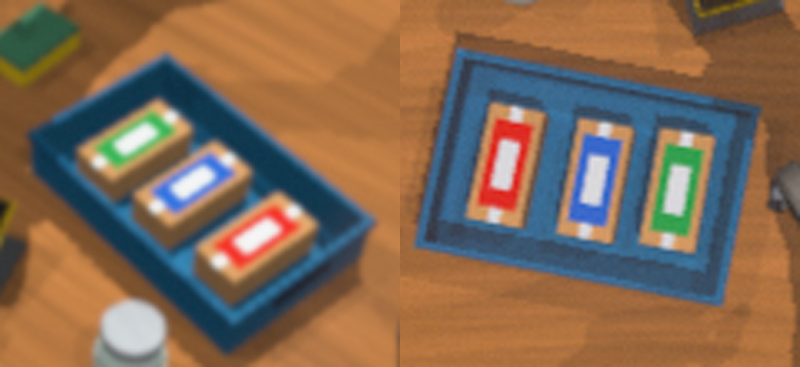

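The final view shows all three cartons flat in the tote with labels up: red at (507,165), blue at (597,180) and green at (678,190) in the crop. The tote is level, the pedal is up, and the gripper is clear.

```bash
python3 -c "
from station import *
print(hand_in())"
```

```text
the job is handed in; nothing more can be done
None
```

I pressed the pedal to its stop, set all three cartons flat and label up in the tote, and handed the job in at about 41 s; the final pictures showed the pedal up again, and no verdict was returned.

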